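# Set and lock the steady screw on a milling fixture

### The job

The overarm's steady screw has been left standing a little clear of the cover clamped in the milling fixture. Slacken the knurled jam nut by hand, run the screw down until it bears finger-snug on the cover's machined pad - firm enough to stop chatter, never so hard that it springs the thin casting - and then, leaving the screw where it is, turn the jam nut firmly back down on the arm so that the setting is locked. Leave the things lying round the fixture where they are and let go of everything.

Things in the scene. Friction and masses are not known exactly. Their poses are not given: they have to be found in the camera images.
- nut_mid (a point): Centre of the jam nut, on the screw's vertical axis, half-way up: a black knurled round nut, 40 mm diameter (41 over the knurl), 16 mm tall, flat on the arm's top face; the screw passes through it. Right-hand: clockwise from above tightens. At the start it is hand-tight and breaks loose at about 0.4 N m; slack, it turns at 0.03 N m and stays where it is left while the screw turns.
- lock_nut (a joint): Turn of the jam nut, rad. 0: it just touches the arm. Positive, up to 6: slack (anticlockwise from above). Negative: jammed, -0.16 to -0.21 at the start. Past touching, the torque rises about 0.2 N m per 0.1 rad; -0.25 takes some 0.4 to 0.5 N m, firmly hand-tight. Jammed, it stays put and clamps the screw's thread (0.4 N m would force it).
- screw_head (a point): Centre of the steady screw's head, on its vertical axis, half-way up: a bright knurled round head, 24 mm diameter (25 over the knurl), 26 mm tall, above the jam nut. At the start about 8 mm of 20 mm thread shows between nut and head; running the screw down narrows that by 0.64 mm per rad. Nothing stands above the head.
- steady_screw: The steady screw, down through the overarm; origin on its vertical axis near the arm's top face; it turns with the screw but does not sink. Clockwise from above screws it down, 0.64 mm per rad; about 0.05 N m stiff with the nut slack. Its tip starts 0.6 to 2.6 mm (1 to 4 rad) clear of the pad; poses and lengths are not exact enough to tell where it will touch: feel for it.
- cover_pad (a point): Centre of the machined round pad (35 mm diameter) on top of the cover, right below the screw's tip. From first contact each further 0.1 rad of the screw adds about 7 N on the pad; by 30 N the turning torque has risen 0.1 to 0.2 N m above free running. Snug is some 15 to 50 N; more than 60 N springs the casting.
- cover: The work: thin-walled dark cast-iron cover, flange 180 x 96 x 14 mm, raised body 112 x 74 mm, about 48 mm tall; origin at the centre of its underside, on the bed plate. Strap clamps hold its flange at both ends; it cannot move.
- fixture: The milling fixture, a slotted steel bed plate 300 x 250 x 24 mm fixed to the bench. Origin on the bench right below the screw's axis; the plate spans x -150 to 150, y -95 to 155 mm. It carries a bright column of 38 mm diameter at y = 112 mm (top 152 mm above the bench) and strap clamps with studs at x = -107 and 107 mm (tops 80 mm above the bench).
- overarm: Grey cast overarm, clamped on the column. Origin on the screw's axis at its top face, about 118 mm above the bench. 30 mm thick: a round boss of 52 mm diameter under the nut, then 42 mm wide along +y to a hub of 66 mm diameter at the column (hub 2 mm and column about 35 mm above the top face).
- oiler: Bystander: clear plastic oil bottle, 48 mm diameter, 112 mm tall, standing; origin at the centre of its underside.
- step_block: Bystander: black steel step block, 60 x 30 x 50 mm, standing; origin at the centre of its underside.
- hammer: Bystander: brass-headed hammer with wooden handle, 240 mm long, lying; origin under its middle.
- bolt_tin: Bystander: open aluminium tin with bolts, 72 mm diameter, 55 mm tall, standing; origin at the centre of its underside.

How it is judged:
On the way, in this order (a step that is already met when the one before it is completed fails the run):
1. the jam nut is slackened off the arm (value of joint lock_nut above 0.1 rad), for 0.2 s.
2. with the nut slack, the screw bears on the cover's pad (value of joint lock_nut above 0 rad and contact force between steady_screw and cover above 10 N), for 0.3 s.
At the end, for the whole second after the job is handed in: The jam nut is jammed on the arm again (turned at least 0.10 rad past first touch, about 0.2 N m), and the locked screw bears on the cover's pad with 10 to 60 N (value of joint lock_nut below -0.1 rad and contact force between steady_screw and cover between 10 and 60 N).
It fails at once if the screw is run down so hard that it springs the cover (over 60 N) (contact force between steady_screw and cover above 60 N).
It fails at once if a thing lying round the fixture is shifted by more than 30 mm (distance of any of oiler, step_block, hammer, bolt_tin from where it was at the start of the episode above 0.03 m).
It also fails if it takes over 72 s, if anything falls off the work surface, if the arm or the gripper's body presses on something with over 40 N, if the wrist force passes 120 N, or if a joint passes its speed limit or range.

### The arm

A 7-joint arm with a two-finger parallel gripper is mounted at the origin on the work surface. World frame = base frame: x ahead of the robot, y to its left, z up, the work surface at z = 0. Lengths are in m, angles in rad, forces in N, time in s.
With the tool pointing down it reaches from about 0.375 to 0.925 m from the base axis. Payload 3.1 kg.
Tool frame: the origin (TCP) lies on the centre line of the jaws, within the pads' length; the fingertips stand 22 mm ahead of it and the grasp point (between the pads) lies 3 mm ahead of it; z points along the fingers, y is the direction in which the jaws open and shut (so a half turn about z gives the same grasp; the last joint's range is limited). The gripper opens to 85 mm and grips with 20 to 120 N. Pads are 22 mm wide; open, the fingers measure 114 mm over their backs; the gripper's body (76 mm by 85 mm) begins 54 mm behind the grasp point. The pads swing forward as they close: fully open they stand 13 mm farther back than shut.
Start: joints at [-1.387, 0.383, 0.044, 1.598, -0.018, 1.161, -0.05], TCP at [0.181, 0.624, 0.253] pointing down, gripper open.
Joint ranges: [-2.61, 2.61], [-0.41, 2.15], [-1.48, 1.57], [0, 2.5], [-1.57, 4.71], [0.05, 1.97], [-2.85, 2.85]. Speed limits (rad/s): [2.79, 2.79, 3.14, 3.14, 3.14, 3.14, 3.14].

### API

Orientations are given as [roll, pitch, yaw] about the fixed x, y, z axes, in that order (R = Rz(yaw) Ry(pitch) Rx(roll)).
In Python, from station import robot gives the robot as it stands.
- The arm moves only by the tool play_rows, never from a script. Its arguments are lists of equal length, an entry for each row: "twist": the turn, a rotation vector about the tool's x, y, z in rad, a list of three; "travel": the shift along the tool's x, y, z in m, a list of three; "fingers": the gripper command: -1 is fully open, 1 is shut, values between are in proportion. In form: {"twist": [[rx, ry, rz], ...], "travel": [[dx, dy, dz], ...], "fingers": [fingers, ...]}. A call has 1 to 8 rows; each row is the pose to reach, as a shift and turn from the pose measured when the call began, along the tool's axes at that moment; what a row does not reach only later rows make up. A row lasts 1/12 s, in which the tool goes at most 41.7 mm and 7.16 degrees, less where a joint would pass 70% of its speed; a pose out of reach is approached as far as the arm can. A call with a gripper value outside its range is refused whole. The fingers move at their own pace and stop on an object; the grip force is fixed at half the most. Time passes only in rows, so rows that repeat a pose let the fingers close. It gives the time, the measured TCP pose, the force and the opening at its end, in the units of the state.
- robot.sense(): the state, without advancing time (a new reading comes with each control period).
- robot.get_image(name): name is "scene" or "side" or "wrist"; returns a dict with "color" (480x640x3 uint8, red, green, blue), "K" (3x3 intrinsics, pixels), "distortion" ([k1, k2, p1, p2, k3] as OpenCV has them; the pictures are not rectified), "world_to_cam" (4x4, takes a point from world to camera coordinates). Camera axes: x right, y down, z forward; pixel columns grow to the right and rows downward; lengths in m; the calibration is good to about 2 mm. A picture is of the moment at which its call begins. There is no depth.
- robot.close_job(): hands the job in, once; it reports no verdict.
Trained networks look in the newest picture that a camera, given by its name, has taken for a name from the list of things; names that differ only in an ending like _2 or _b are one class to them, and where a whole thing is asked for, a point or a joint stands for the part that bears it (a point fixed in the world has none). Each returns a list of dicts, best first, with "conf" (0 to 1); they miss things now and then, are a little off and sometimes report something else, mostly with a low value. They report only what shows in the picture. A call takes as long as a camera call.
- robot.regions_of(query, camera): "region" (480x640 bool, what is visible of it) and "bbox" ([left, top, right, bottom] in pixels, round what is visible of it).
The state is a dict: "time_s": time; "joint_positions": joint angles; "qvel": joint speeds; "effort": joint torques, N m; "tool_pos": TCP position; "orientation": TCP orientation; "contact_force": force on the tool from outside, world axes, zero at the start; "torque": the same for the moment, N m; "finger_gap": opening from 0.0 (shut) to 1.0 (fully open).
Only numpy, scipy, OpenCV 4.12 (cv2) and the standard library are available. Lean on these libraries where they do the work, as an engineer would, in place of code of your own. Each camera call takes 0.05 s, during which the arm holds its last target.

## Working session

There is one attempt and no reset: what is moved stays moved. The work goes in short steps, Python scripts to look and compute and a tool call to move; the robot and the scene stay as the last step left them, time stands still between calls to the robot, and variables do not carry over. Pictures are saved under pics/ and viewed, and the job is handed in when it is done.

Besides the shell and the picture viewer there is one more tool, called after ">>>" as name(argument=value, ...) on one line, values as JSON. play_rows: Moves the arm, as the interface text tells. Its arguments: {"type":"object","properties":{"twist":{"type":"array"},"travel":{"type":"array"},"fingers":{"type":"array"}},"required":["twist","travel","fingers"]}

```bash
ls; mkdir -p pics
python3 - <<'E'
from station import robot
import cv2
s=robot.sense()
for k,v in s.items(): print(k,v)
for c in ["scene","side","wrist"]:
    im=robot.get_image(c); cv2.imwrite(f"pics/{c}0.png",im["color"][:,:,::-1])
    print(c,im["K"],im["distortion"],im["world_to_cam"])
    for q in ["nut_mid","screw_head","overarm"]:
        for r in robot.regions_of(q,c)[:2]: print(q,r["conf"],r["bbox"])
E
```

```text
pics
time_s 0.0
joint_positions [-1.38677926  0.38386158  0.04382529  1.5996231  -0.0178808   1.16116768
 -0.04992141]
qvel [-0.0013123  -0.00064049 -0.00029942 -0.00090235  0.00126521  0.00108668
 -0.00035793]
effort [ 3.28013666e-04 -4.33470118e+01  1.02434479e+00 -2.49505126e+01
  1.05258264e-02  1.16056984e-02  2.25941079e-06]
tool_pos [0.18051946 0.62349248 0.25184701]
orientation [-3.13892991e+00  1.58986551e-04  2.85984905e+00]
contact_force [-0.33510471  0.22736322  0.56732153]
torque [ 0.0254067  -0.03089815 -0.03666867]
finger_gap 1.0007506592284008
scene [[469.52112984   0.         325.08897783]
 [  0.         469.52112984 233.55982884]
 [  0.           0.           1.        ]] [-0.04785457  0.          0.          0.          0.        ] [[ 7.82718821e-01  6.22375172e-01  6.26701705e-04 -5.12422010e-01]
 [ 3.93447338e-01 -4.94031176e-01 -7.75327279e-01 -8.17502733e-02]
 [-4.82234838e-01  6.07109828e-01 -6.31559355e-01  1.23808231e+00]
 [ 0.00000000e+00  0.00000000e+00  0.00000000e+00  1.00000000e+00]]
nut_mid 0.52 [258.9, 263.6, 279.2, 276.0]
screw_head 0.69 [264.5, 249.
[... 289 characters left out ...]
6 -0.54114582]
 [-0.13304679 -0.70165181 -0.69998807  0.20072567]
 [ 0.11729291  0.69015678 -0.71409103  0.70332543]
 [ 0.          0.          0.          1.        ]]
nut_mid 0.65 [314.8, 275.7, 343.8, 299.8]
screw_head 0.67 [267.3, 282.2, 393.9, 364.6]
screw_head 0.63 [322.7, 264.3, 341.0, 289.7]
wrist [[419.56657461   0.         318.20253481]
 [  0.         419.56657461 233.18537808]
 [  0.           0.           1.        ]] [-0.06543872  0.          0.          0.          0.        ] [[ 0.27870891  0.96037353 -0.0020074  -0.64905422]
 [ 0.91740805 -0.26562057  0.29632447 -0.03735159]
 [ 0.28404897 -0.08442987 -0.95508522  0.38018124]
 [ 0.          0.          0.          1.        ]]
```

View pics/scene0.png

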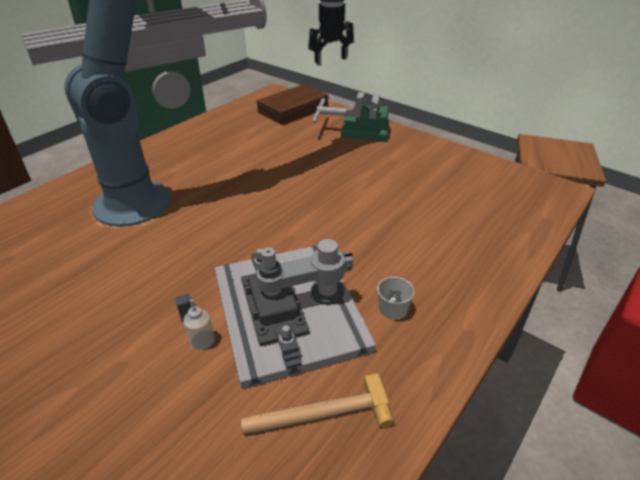

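View pics/side0.png

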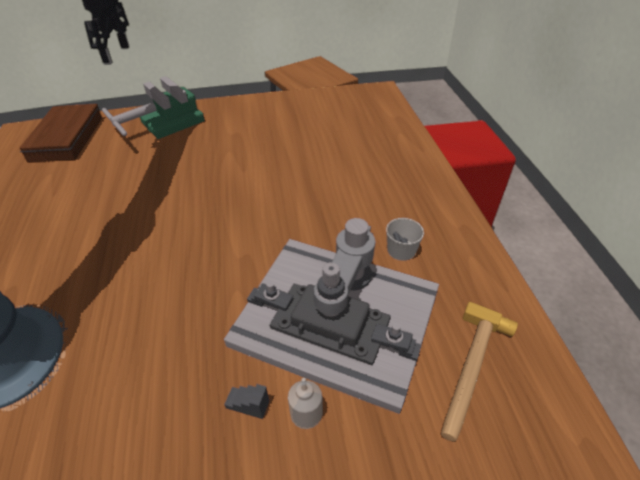

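```bash
cat > h.py <<'E'
import numpy as np, cv2
from station import robot
from scipy.optimize import least_squares
def tri(obs):
    # obs: list of (im, (u,v))
    def f(p):
        r=[]
        for im,uv in obs:
            T=np.array(im["world_to_cam"]); 
            q,_=cv2.projectPoints(np.array([p]),cv2.Rodrigues(T[:3,:3])[0],T[:3,3],np.array(im["K"]),np.array(im["distortion"]))
            r+=list(q.ravel()-np.array(uv))
        return r
    s=least_squares(f,[0.5,0.1,0.1]); return s.x,s.fun
def proj(im,p):
    T=np.array(im["world_to_cam"])
    return cv2.projectPoints(np.array(p,float).reshape(-1,1,3),cv2.Rodrigues(T[:3,:3])[0],T[:3,3],np.array(im["K"]),np.array(im["distortion"]))[0].reshape(-1,2)
E
python3 - <<'E'
from h import *
a=robot.get_image("scene");b=robot.get_image("side")
print(tri([(a,(269,258.9)),(b,(331.9,277))]))
print(tri([(a,(269,270)),(b,(329.5,289))]))
for n,im in (("scene",a),("side",b)):
    for q in ["screw_head","nut_mid","oiler","step_block","hammer","bolt_tin","fixture","overarm"]:
        for r in robot.regions_of(q,n)[:1]: 
            ys,xs=np.nonzero(r["region"]);print(n,q,r["conf"],r["bbox"],xs.mean(),ys.mean())
c=a["color"][220:340,200:380,::-1];cv2.imwrite("pics/sc_z.png",cv2.resize(c,None,fx=4,fy=4,interpolation=cv2.INTER_CUBIC))
c=b["color"][200:350,230:430,::-1];cv2.imwrite("pics/si_z.png",cv2.resize(c,None,fx=4,fy=4,interpolation=cv2.INTER_CUBIC))
E
```

```text
(array([ 0.56178286, -0.04674632,  0.14880837]), array([-0.38790783,  0.75946604, -0.13083501, -0.67699561]))
(array([ 0.55865785, -0.04619972,  0.11985378]), array([-0.21771957,  0.40966379, -0.07149667, -0.37177433]))
scene screw_head 0.68 [262.0, 247.6, 276.4, 270.2] 268.6425855513308 257.6615969581749
scene nut_mid 0.56 [256.5, 261.7, 280.5, 278.1] 269.97050147492627 270.76401179941
scene oiler 0.67 [181.6, 298.7, 215.4, 349.1] 198.2719298245614 327.75536062378166
scene step_block 0.88 [172.4, 289.0, 188.8, 320.1] 182.74285714285713 304.2244897959184
scene hammer 0.69 [240.5, 374.9, 392.7, 434.0] 327.42774369461483 408.7089297886844
scene bolt_tin 0.56 [377.6, 278.6, 415.4, 319.9] 394.05686433793664 296.8960194963444
scene fixture 0.83 [213.0, 241.3, 374.7, 387.6] 293.54431198595324 322.84123463635524
scene overarm 0.8 [258.3, 248.4, 354.2, 290.4] 299.8634837747109 270.4860126818351
side screw_head 0.55 [321.8, 266.3, 341.6, 288.5] 330.35858585858585 274.27777777777777
side nut_mid 0.75 [313.8, 276.2, 341.4, 300.3] 329.4886649874055 289.1939546599496
side oiler 0.76 [285.4, 378.8, 320.1, 427.0] 305.07796101949026 403.856071964018
side step_block 0.77 [223.7, 385.9, 269.1, 418.5] 248.32830523513752 400.12954747116237
side hammer 0.82 [444.2, 300.3, 516.0, 441.0] 473.22087298982603 363.6714801444043
side bolt_tin 0.61 [385.3, 216.4, 422.3, 261.6] 403.33624107850915 237.56701030927834
side fixture 0.77 [221.4, 219.6, 437.8, 413.2] 340.29758195188833 323.60314096971206
side overarm 0.79 [312.9, 226.9, 376.1, 312.1] 341.12282031842307 274.0496588324488
```

View pics/sc_z.png

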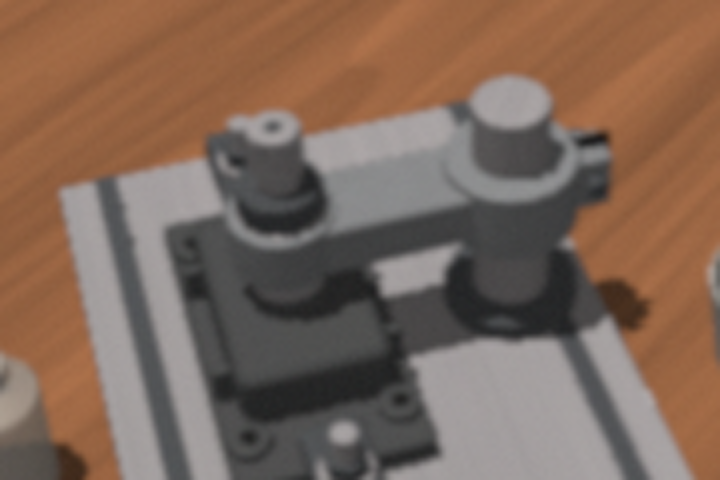

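View pics/si_z.png

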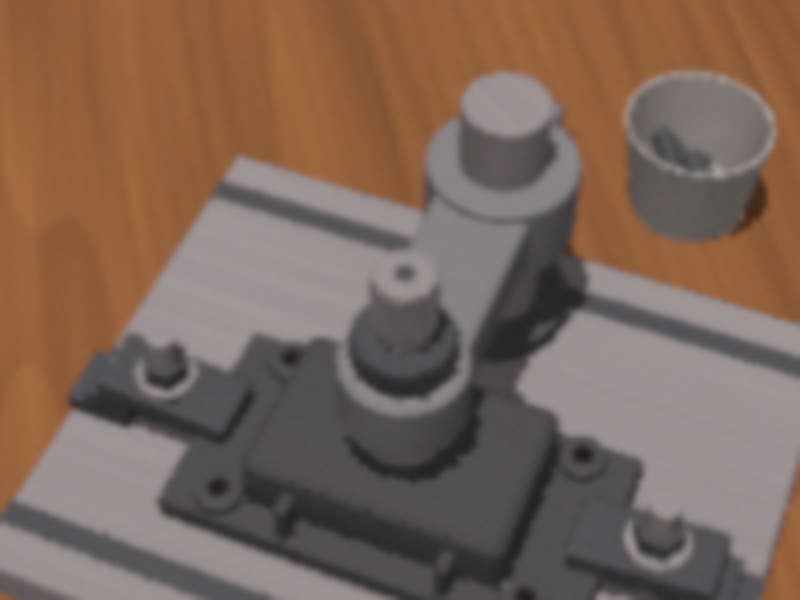

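```bash
cat >> h.py <<'E'
from scipy.spatial.transform import Rotation as R
def st():
    s=robot.sense(); 
    print("t",round(s["time_s"],2),"q",np.round(s["joint_positions"],3),"p",np.round(s["tool_pos"],4),"o",np.round(s["orientation"],3),"F",np.round(s["contact_force"],2),"M",np.round(s["torque"],3),"gap",round(s["finger_gap"],3)); return s
def rel(s,target,yaw=None):
    M=R.from_euler("xyz",s["orientation"])
    d=M.inv().apply(np.array(target)-s["tool_pos"])
    r=np.zeros(3)
    if yaw is not None: r=(M.inv()*R.from_euler("xyz",[np.pi,0,yaw])).as_rotvec()
    return np.round(d,4),np.round(r,4)
E
python3 - <<'E'
from h import *
a=robot.get_image("scene");b=robot.get_image("side")
h,r=tri([(a,(268.2,251.3)),(b,(331,268))]);print(h,r)
c,r=tri([(a,(327.8,245)),(b,(356.8,226.2))]);print(c,r)
print("yaw",np.arctan2(-(c-h)[0],(c-h)[1]),np.hypot(*(c-h)[:2]))
s=st();print(rel(s,[h[0],h[1],0.25],1.49))
E
```

```text
[ 0.56069454 -0.0451525   0.16640096] [-0.15702916  0.31680271 -0.05398997 -0.27856729]
[0.62199335 0.0482242  0.15054923] [-0.27192864  0.62786621 -0.11453496 -0.58482372]
yaw -0.5809086182150967 0.11169938110757295
t 1.6 q [-1.387  0.383  0.044  1.598 -0.018  1.161 -0.05 ] p [0.1807 0.6244 0.2533] o [-3.142 -0.     2.86 ] F [-0.51 -0.73 -1.17] M [-0.018  0.026 -0.005] gap 1.002
(array([-0.5511, -0.5375,  0.0033]), array([-0.    ,  0.    ,  1.3699]))
```

>>> play_rows(twist=[[0,0,0],[0,0,0],[0,0,0],[0,0,0],[0,0,0],[0,0,0],[0,0,0],[0,0,0]], travel=[[-0.029,-0.028,0],[-0.058,-0.057,0],[-0.087,-0.085,0],[-0.116,-0.113,0],[-0.145,-0.141,0],[-0.174,-0.17,0],[-0.203,-0.198,0],[-0.232,-0.226,0]], fingers=[-1,-1,-1,-1,-1,-1,-1,-1])

```text
time_s: 2.27
tool_pos: [0.3415, 0.3409, 0.2536]
orientation: [3.141, 0.0, 2.86]
contact_force: [0.1, 0.2, 0.4]
finger_gap: 1.003
```

Run:
```python
from h import *
s=st();print(rel(s,[.5607,-.0452,0.25],2.86))
```

```text
t 2.27 q [-1.07   0.059  0.208  1.998 -0.014  1.085  0.433] p [0.3415 0.3409 0.2536] o [3.141 0.    2.86 ] F [0.05 0.23 0.38] M [ 0.017 -0.024  0.043] gap 1.003
(array([-0.3179, -0.31  ,  0.0033]), array([ 0.0009,  0.0001, -0.0001]))
```

>>> play_rows(twist=[[0,0,0],[0,0,0],[0,0,0],[0,0,0],[0,0,0],[0,0,0],[0,0,0],[0,0,0]], travel=[[-0.029,-0.028,0],[-0.058,-0.057,0],[-0.087,-0.085,0],[-0.116,-0.113,0],[-0.145,-0.141,0],[-0.174,-0.17,0],[-0.203,-0.198,0],[-0.232,-0.226,0]], fingers=[-1,-1,-1,-1,-1,-1,-1,-1])

```text
time_s: 2.93
tool_pos: [0.5022, 0.0575, 0.2539]
orientation: [3.139, 0.001, 2.86]
contact_force: [0.2, 0.3, 0.2]
finger_gap: 1.004
```

>>> play_rows(twist=[[0,0,0],[0,0,0],[0,0,0],[0,0,0],[0,0,0],[0,0,0]], travel=[[-0.029,-0.028,0],[-0.058,-0.057,0],[-0.082,-0.08,0],[-0.086,-0.084,0],[-0.086,-0.084,0],[-0.086,-0.084,0]], fingers=[-1,-1,-1,-1,-1,-1])

```text
time_s: 3.43
tool_pos: [0.5612, -0.0466, 0.2536]
orientation: [3.139, -0.0, 2.859]
contact_force: [-0.4, 0.9, 0.9]
finger_gap: 1.001
```

Run:
```python
from h import *
s=st();print(rel(s,[.5607,-.0452,0.25],2.86))
a=robot.get_image("wrist"); cv2.imwrite("pics/w1.png",a["color"][:,:,::-1])
for q in ["screw_head","nut_mid"]:
  for r in robot.regions_of(q,"wrist")[:2]: 
    ys,xs=np.nonzero(r["region"]);print(q,r["conf"],r["bbox"],xs.mean(),ys.mean())
print(proj(a,[[.5607,-.0452,.168],[.5607,-.0452,.155],[.5607,-.0452,.134]]))
```

```text
t 3.43 q [-0.521  0.245  0.617  1.834 -0.16   1.111  1.441] p [ 0.5612 -0.0466  0.2536] o [ 3.139 -0.     2.859] F [-0.41  0.86  0.86] M [ 0.003 -0.012  0.013] gap 1.001
(array([0.0009, 0.0012, 0.0036]), array([ 0.0025, -0.    , -0.0005]))
nut_mid 0.94 [287.0, 192.2, 355.7, 248.0] 320.3186170212766 216.9313829787234
[[321.04646758 254.9589092 ]
 [320.87171664 246.79568901]
 [320.62566586 235.31113377]]
```

View pics/w1.png

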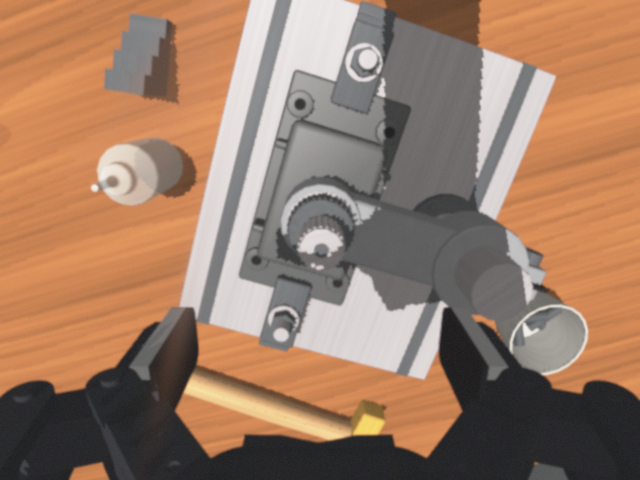

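Run:
```python
from h import *
a=robot.get_image("wrist");sc=robot.get_image("scene");b=robot.get_image("side")
cv2.imwrite("pics/w1z.png",cv2.resize(a["color"][170:290,250:400,::-1],None,fx=5,fy=5,interpolation=cv2.INTER_CUBIC))
from scipy.optimize import least_squares
for z in (.166,.168):
  x=least_squares(lambda p: proj(a,[[p[0],p[1],z]])[0]-[321,248],[.56,-.045]).x; print(z,x)
  for n,im,uv in (("sc",sc,[268.2,251.3]),("si",b,[331,268])):
    print(n,least_squares(lambda p: proj(im,[[p[0],p[1],z]])[0]-uv,[.56,-.045]).x)
h,r=tri([(sc,(268.2,251.3)),(b,(331,268)),(a,(321,248))]);print(h,r)
# nut outline prediction
for p in ([.5607,-.0452],x):
  t=np.linspace(0,2*np.pi,60);P=np.c_[p[0]+.0205*np.cos(t),p[1]+.0205*np.sin(t),0*t+.134]
  q=proj(a,P);print("nut top circle",q.min(0),q.max(0))
  P[:,2]=.168;P[:,0]=p[0]+.0125*np.cos(t);P[:,1]=p[1]+.0125*np.sin(t);q=proj(a,P);print("head",q.min(0),q.max(0))
```

```text
0.166 [ 0.5573483  -0.04211898]
sc [ 0.55997853 -0.0440486 ]
si [ 0.56073925 -0.04534314]
0.168 [ 0.5566722  -0.04194376]
sc [ 0.56167991 -0.04560079]
si [ 0.56038317 -0.0470186 ]
[ 0.55874976 -0.04243599  0.16277127] [ 0.26666269  0.60690398 -1.77888513  0.14668928  0.09743282  0.54610941]
nut top circle [282.95781643 203.40417069] [351.34342016 268.59515341]
head [293.17101178 233.75929197] [341.05013352 278.70766778]
nut top circle [286.15797021 195.40416493] [354.92055588 261.33171714]
head [296.91231103 224.8209455 ] [345.10075385 270.37069776]
```

View pics/w1z.png

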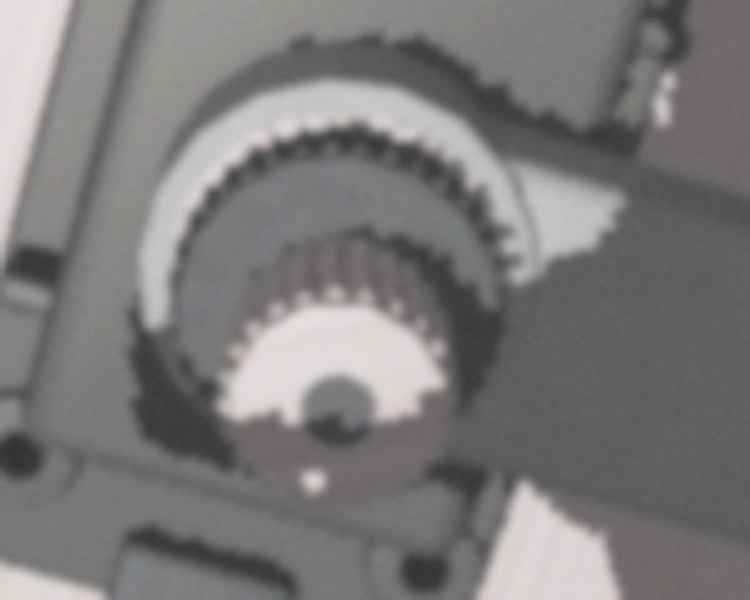

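Run:
```python
from h import *
a=robot.get_image("wrist");sc=robot.get_image("scene");b=robot.get_image("side")
z=.168
print(least_squares(lambda p: proj(a,[[p[0],p[1],z]])[0]-[317.6,251.5],[.56,-.045]).x)
h,r=tri([(sc,(268.2,251.3)),(b,(331,268)),(a,(317.6,251.5))]);print(h,r)
s=st();print(rel(s,[.5597,-.0446,0.19],2.86))
```

```text
[ 0.55839172 -0.04502715]
[ 0.55947165 -0.04517575  0.1655854 ] [-0.62730965  0.38428685 -0.89703051  0.22687405  0.29555931  0.37792286]
t 3.88 q [-0.522  0.244  0.617  1.834 -0.159  1.11   1.442] p [ 0.5613 -0.0463  0.2539] o [3.139e+00 1.000e-03 2.861e+00] F [0.34 0.31 0.21] M [0.024 0.019 0.046] gap 1.001
(array([0.0021, 0.0011, 0.0639]), array([0.0025, 0.0009, 0.0012]))
```

Run:
```python
from h import *
s=st();print(rel(s,[.5592,-.0452,0.143],2.86))
```

```text
t 3.88 q [-0.522  0.244  0.617  1.834 -0.159  1.11   1.442] p [ 0.5613 -0.0463  0.2539] o [3.139e+00 1.000e-03 2.861e+00] F [0.34 0.31 0.21] M [0.024 0.019 0.046] gap 1.001
(array([0.0025, 0.0002, 0.1109]), array([0.0025, 0.0009, 0.0012]))
```

>>> play_rows(twist=[[0.0025,0,0],[0.0025,0,0],[0.0025,0,0],[0.0025,0,0],[0.0025,0,0],[0.0025,0,0],[0.0025,0,0]], travel=[[0.0025,0,0.025],[0.0025,0,0.05],[0.0025,0,0.07],[0.0025,0,0.09],[0.0025,0,0.105],[0.0025,0,0.111],[0.0025,0,0.111]], fingers=[-1,-1,-1,-1,-1,-1,-1])

```text
time_s: 4.47
tool_pos: [0.5578, -0.0451, 0.1413]
orientation: [-3.14, -0.002, 2.862]
contact_force: [-0.3, -0.0, -0.2]
finger_gap: 1.0
```

Run:
```python
from h import *
s=st();print(rel(s,[.5592,-.0452,0.143],2.86))
for c in ["scene","side","wrist"]:
    im=robot.get_image(c)["color"]
    if c=="scene": im=cv2.resize(im[180:300,180:380],None,fx=4,fy=4,interpolation=cv2.INTER_CUBIC)
    if c=="side": im=cv2.resize(im[180:330,230:430],None,fx=4,fy=4,interpolation=cv2.INTER_CUBIC)
    cv2.imwrite(f"pics/{c}2.png",im[:,:,::-1])
```

```text
t 4.47 q [-0.472  0.387  0.571  1.932 -0.263  0.898  1.522] p [ 0.5578 -0.0451  0.1413] o [-3.140e+00 -2.000e-03  2.862e+00] F [-0.35 -0.01 -0.19] M [-0.005  0.016  0.028] gap 1.0
(array([-0.0014,  0.0003, -0.0017]), array([-0.0014, -0.0025,  0.0015]))
```

View pics/side2.png

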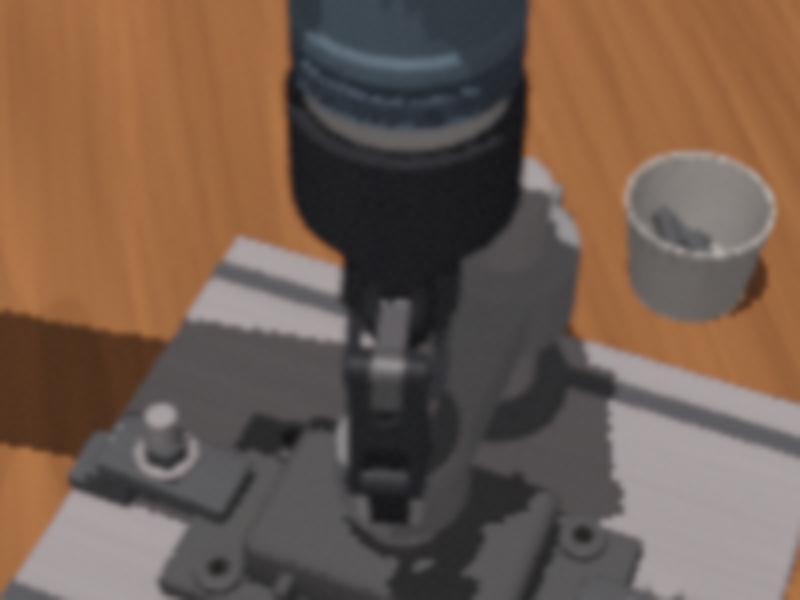

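View pics/wrist2.png

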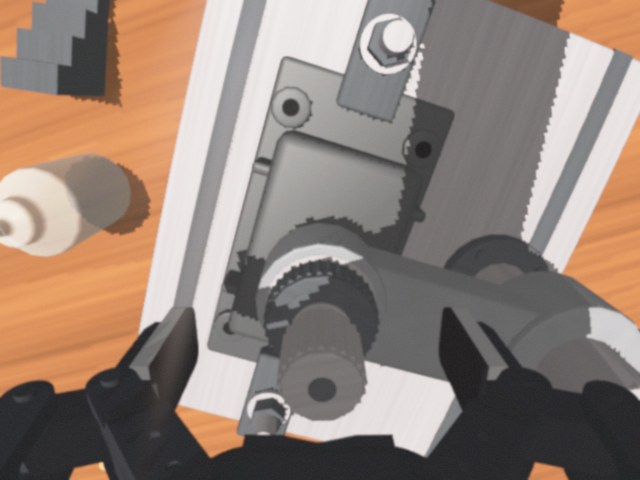

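View pics/scene2.png

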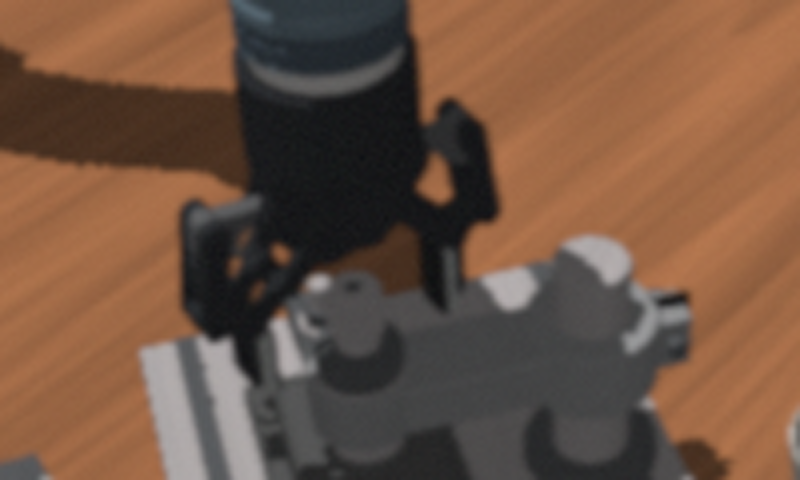

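>>> play_rows(twist=[[-0.0014,-0.0025,0],[-0.0014,-0.0025,0],[-0.0014,-0.0025,0],[-0.0014,-0.0025,0],[-0.0014,-0.0025,0],[-0.0014,-0.0025,0],[-0.0014,-0.0025,0],[-0.0014,-0.0025,0]], travel=[[-0.001,0,-0.001],[-0.001,0,-0.001],[-0.001,0,-0.001],[-0.001,0,-0.001],[-0.001,0,-0.001],[-0.001,0,-0.001],[-0.001,0,-0.001],[-0.001,0,-0.001]], fingers=[1,1,1,1,1,1,1,1])

```text
time_s: 5.28
tool_pos: [0.5618, -0.0451, 0.1464]
orientation: [3.138, 0.006, 2.861]
contact_force: [-1.5, 1.1, 5.4]
finger_gap: 0.428
```

Run:
```python
from h import *
s=st();print(rel(s,[.5592,-.0452,0.143],2.86), s["finger_gap"]*85)
for c in ["scene","side","wrist"]:
    im=robot.get_image(c)["color"]
    if c=="scene": im=cv2.resize(im[180:300,180:380],None,fx=4,fy=4,interpolation=cv2.INTER_CUBIC)
    if c=="side": im=cv2.resize(im[180:330,230:430],None,fx=4,fy=4,interpolation=cv2.INTER_CUBIC)
    cv2.imwrite(f"pics/{c}3.png",im[:,:,::-1])
```

```text
t 5.28 q [-0.472  0.382  0.572  1.927 -0.264  0.9    1.522] p [ 0.5618 -0.0451  0.1464] o [3.138 0.006 2.861] F [-1.53  1.09  5.39] M [ 0.348  0.295 -0.034] gap 0.428
(array([ 0.0025, -0.0008,  0.0034]), array([0.004 , 0.0063, 0.0012])) 36.352250986708384
```

View pics/wrist3.png

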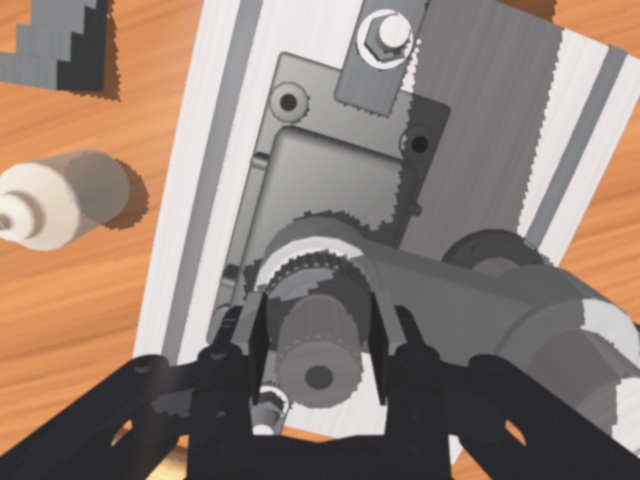

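View pics/scene3.png

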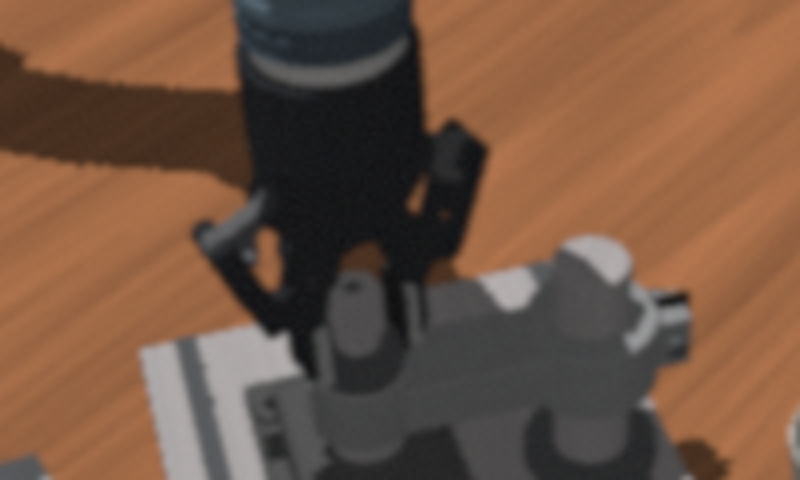

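>>> play_rows(twist=[[0.002,0.003,-0.05],[0.002,0.003,-0.1],[0.002,0.003,-0.15],[0.002,0.003,-0.2]], travel=[[0.001,0,0],[0.001,0,0],[0.001,0,0],[0.001,0,0]], fingers=[1,1,1,1])

```text
time_s: 5.77
tool_pos: [0.5618, -0.0446, 0.1465]
orientation: [3.14, 0.006, 3.063]
contact_force: [1.4, -0.2, -3.1]
finger_gap: 0.434
```

Run:
```python
from h import *
s=st()
```

```text
t 5.77 q [-0.44   0.375  0.531  1.925 -0.241  0.898  1.703] p [ 0.5618 -0.0446  0.1465] o [3.14  0.006 3.063] F [ 1.39 -0.18 -3.09] M [ 0.15  -0.481 -0.001] gap 0.434
```

>>> play_rows(twist=[[0,0,-0.08],[0,0,-0.16],[0,0,-0.24],[0,0,-0.32],[0,0,-0.4],[0,0,-0.48],[0,0,-0.5]], travel=[[0,0,0],[0,0,0],[0,0,0],[0,0,0],[0,0,0],[0,0,0],[0,0,0]], fingers=[1,1,1,1,1,1,1])

```text
time_s: 6.35
tool_pos: [0.5617, -0.0436, 0.1465]
orientation: [-3.141, 0.007, -2.718]
contact_force: [-0.3, 2.0, -0.5]
finger_gap: 0.43
```

Run:
```python
from h import *
s=st()
im=robot.get_image("wrist")["color"]
cv2.imwrite(f"pics/wrist4.png",im[:,:,::-1])
im=robot.get_image("scene")["color"]
im=cv2.resize(im[180:300,180:380],None,fx=4,fy=4,interpolation=cv2.INTER_CUBIC)
cv2.imwrite(f"pics/scene4.png",im[:,:,::-1])
```

```text
t 6.35 q [-0.357  0.36   0.428  1.921 -0.193  0.894  2.163] p [ 0.5617 -0.0436  0.1465] o [-3.141  0.007 -2.718] F [-0.26  1.97 -0.47] M [ 0.627  0.077 -0.008] gap 0.43
```

View pics/wrist4.png

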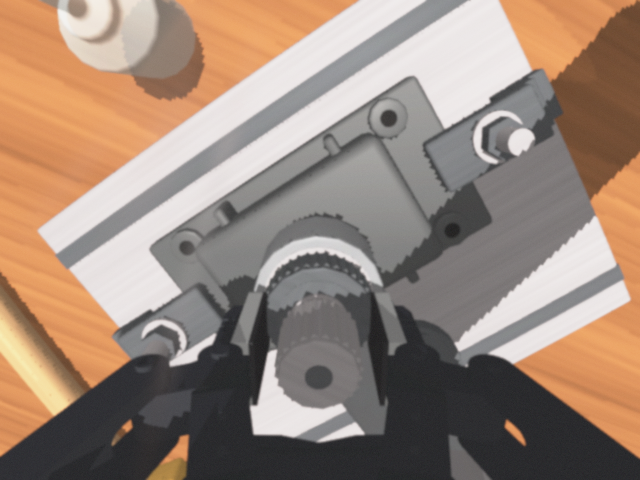

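View pics/scene4.png

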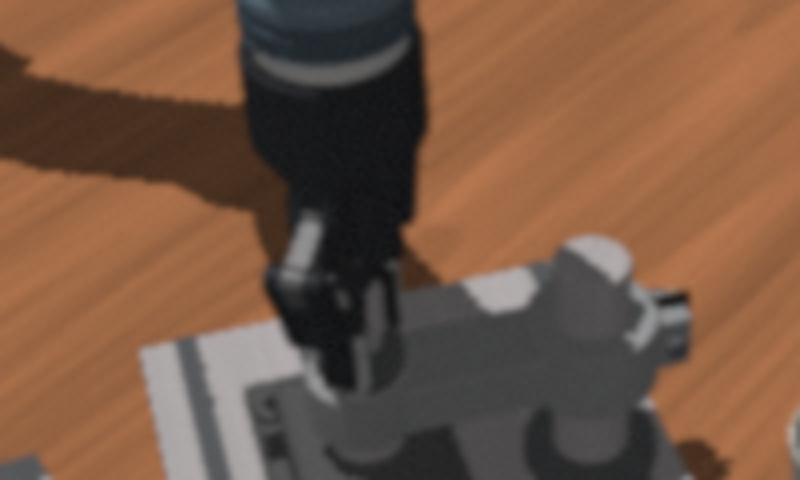

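>>> play_rows(twist=[[0,0,0],[0,0,0],[0,0,0],[0,0,0],[0,0,-0.12],[0,0,-0.24],[0,0,-0.36],[0,0,-0.48]], travel=[[0,0,-0.001],[0,0,-0.002],[0,0,-0.004],[0,0,-0.01],[0,0,-0.016],[0,0,-0.022],[0,0,-0.022],[0,0,-0.022]], fingers=[-0.3,-0.3,-0.3,-0.3,-0.3,-0.3,-0.3,-0.3])

```text
time_s: 7.12
tool_pos: [0.5624, -0.0442, 0.1699]
orientation: [-3.136, 0.007, -2.235]
contact_force: [0.8, 0.5, 0.3]
finger_gap: 0.651
```

Run:
```python
from h import *
s=st();print(rel(s,[.5596,-.0447,0.168],2.86+.7+.55))
im=robot.get_image("wrist")["color"]
cv2.imwrite(f"pics/wrist5.png",im[:,:,::-1])
```

```text
t 7.12 q [-0.293  0.319  0.351  1.902 -0.137  0.935  2.599] p [ 0.5624 -0.0442  0.1699] o [-3.136  0.007 -2.235] F [0.79 0.51 0.32] M [ 0.002  0.035 -0.046] gap 0.651
(array([0.0022, 0.0019, 0.0019]), array([-0.0057,  0.0065, -0.0623]))
```

View pics/wrist5.png

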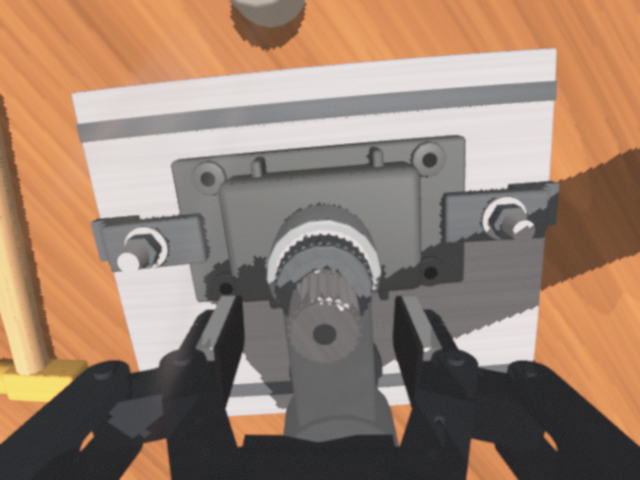

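>>> play_rows(twist=[[-0.005,0.006,-0.1],[-0.005,0.006,-0.12],[-0.005,0.006,-0.12],[-0.005,0.006,-0.12],[-0.005,0.006,-0.12],[-0.005,0.006,-0.12],[-0.005,0.006,-0.12],[-0.005,0.006,-0.12]], travel=[[0.002,0.002,0.001],[0.002,0.002,0.001],[0.002,0.002,0.001],[0.002,0.002,0.001],[0.002,0.002,0.001],[0.002,0.002,0.001],[0.002,0.002,0.001],[0.002,0.002,0.001]], fingers=[-0.3,-0.3,1,1,1,1,1,1])

```text
time_s: 7.83
tool_pos: [0.5596, -0.0447, 0.169]
orientation: [-3.141, 0.0, -2.113]
contact_force: [-1.4, 0.0, 2.0]
finger_gap: 0.254
```

Run:
```python
from h import *
s=st();print(rel(s,[.5596,-.0447,0.168],s["orientation"][2]))
im=robot.get_image("wrist")["color"]
cv2.imwrite(f"pics/wrist6.png",im[:,:,::-1])
```

```text
t 7.83 q [-0.276  0.318  0.33   1.903 -0.126  0.94   2.713] p [ 0.5596 -0.0447  0.169 ] o [-3.141  0.    -2.113] F [-1.38  0.01  2.01] M [-0.066  0.139  0.016] gap 0.254
(array([ 0.   , -0.   ,  0.001]), array([-0.0008,  0.0002, -0.    ]))
```

View pics/wrist6.png

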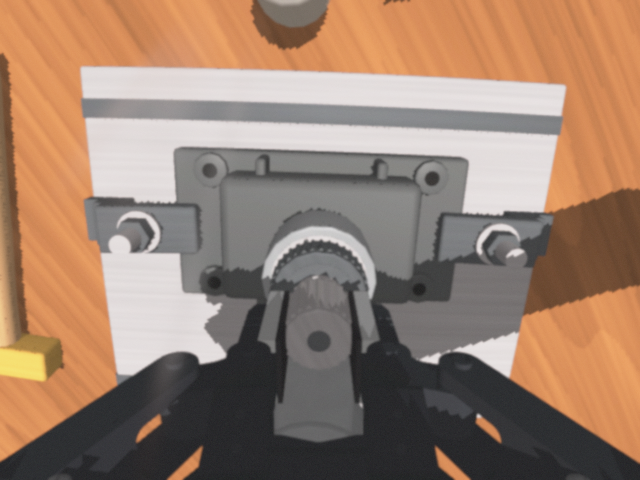

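>>> play_rows(twist=[[0,0,0.1],[0,0,0.2],[0,0,0.3],[0,0,0.4],[0,0,0.5],[0,0,0.6],[0,0,0.7]], travel=[[0,0,0],[0,0,0.0001],[0,0,0.0002],[0,0,0.0002],[0,0,0.0003],[0,0,0.0004],[0,0,0.0005]], fingers=[1,1,1,1,1,1,1])

```text
time_s: 8.47
tool_pos: [0.5595, -0.0446, 0.1686]
orientation: [-3.141, 0.001, -2.817]
contact_force: [-1.2, -0.3, 1.7]
finger_gap: 0.255
```

```bash
cat > m.py <<'E'
from h import *
import sys
s=st()
n=int(sys.argv[1]) if len(sys.argv)>1 else 6
A=[];F=[];Y=[]
for i in range(n):
    robot.get_image("wrist"); q=robot.sense(); A.append(q["torque"]);F.append(q["contact_force"]);Y.append(q["orientation"][2]); 
print("tz",np.round([a[2] for a in A],3),"mean M",np.round(np.mean(A,0),3),"F",np.round(np.mean(F,0),2),"yaw",np.round(np.mean(Y),4),"j7 effort",round(q["effort"][6],3))
print(rel(q,[.5596,-.0447,q["tool_pos"][2]],q["orientation"][2]))
E
python3 m.py
```

```text
t 8.47 q [-0.38   0.33   0.454  1.908 -0.177  0.941  2.052] p [ 0.5595 -0.0446  0.1686] o [-3.141e+00  1.000e-03 -2.817e+00] F [-1.24 -0.25  1.7 ] M [-0.035  0.205  0.047] gap 0.255
tz [-0.027 -0.04  -0.033 -0.04  -0.045 -0.048] mean M [ 0.01   0.241 -0.039] F [-0.93  0.05  3.11] yaw -2.8125 j7 effort 0.044
(array([ 0.    , -0.0001,  0.    ]), array([-0.0002,  0.0007, -0.    ]))
```

```bash
sed -i 's/^s=st()/s=st(); print("eff0",np.round(s["effort"],3))/; s/"j7 effort",round(q\["effort"\]\[6\],3)/"eff",np.round(q["effort"],3)/' m.py
```

>>> play_rows(twist=[[0,0,0.07],[0,0,0.14],[0,0,0.21],[0,0,0.28]], travel=[[0,0,0],[0,0,0.0001],[0,0,0.0002],[0,0,0.0002]], fingers=[1,1,1,1])

```text
time_s: 9.1
tool_pos: [0.5595, -0.0445, 0.1685]
orientation: [3.141, 0.001, -3.093]
contact_force: [-0.3, -0.3, 3.1]
finger_gap: 0.257
```

```bash
python3 m.py
```

```text
t 9.1 q [-0.421  0.337  0.504  1.91  -0.199  0.943  1.796] p [ 0.5595 -0.0445  0.1685] o [ 3.141e+00  1.000e-03 -3.093e+00] F [-0.25 -0.33  3.08] M [0.034 0.179 0.052] gap 0.257
eff0 [ 5.8300e-01 -3.2789e+01  4.1650e+00 -2.1178e+01 -1.1000e-02 -3.1200e-01
  4.5900e-01]
tz [-0.066 -0.033 -0.088 -0.044 -0.001  0.002] mean M [ 0.019  0.225 -0.038] F [-1.21 -0.04  3.05] yaw -3.0902 eff [ 2.0000e-03 -3.2487e+01  4.3750e+00 -2.1100e+01  2.3000e-02 -3.6400e-01
  4.2000e-02]
(array([-0.    , -0.0002, -0.    ]), array([0.0002, 0.0008, 0.    ]))
```

>>> play_rows(twist=[[0,0,0.07],[0,0,0.14],[0,0,0.21]], travel=[[0,0,0],[0,0,0.0001],[0,0,0.0001]], fingers=[1,1,1])

```text
time_s: 9.65
tool_pos: [0.5595, -0.0445, 0.1684]
orientation: [3.141, 0.001, 2.982]
contact_force: [-1.2, -0.3, 3.6]
finger_gap: 0.258
```

```bash
python3 m.py 3
```

```text
t 9.65 q [-0.454  0.342  0.543  1.912 -0.217  0.944  1.603] p [ 0.5595 -0.0445  0.1684] o [3.141e+00 1.000e-03 2.982e+00] F [-1.15 -0.28  3.64] M [0.049 0.262 0.011] gap 0.258
eff0 [ 6.9400e-01 -3.2208e+01  4.5350e+00 -2.1018e+01 -1.2000e-02 -3.8800e-01
  4.3500e-01]
tz [-0.091 -0.107 -0.065] mean M [ 0.022  0.291 -0.088] F [-1.63 -0.14  3.79] yaw 2.9834 eff [-7.7000e-02 -3.1912e+01  4.6720e+00 -2.0979e+01  3.2000e-02 -4.2200e-01
  1.0000e-03]
(array([-0.0001, -0.0002, -0.    ]), array([0.0004, 0.0006, 0.    ]))
```

>>> play_rows(twist=[[0,0,0.07],[0,0,0.14],[0,0,0.21]], travel=[[0,0,0],[0,0,0.0001],[0,0,0.0001]], fingers=[1,1,1])

```text
time_s: 10.05
tool_pos: [0.5596, -0.0444, 0.1684]
orientation: [3.141, 0.0, 2.775]
contact_force: [-1.4, -0.1, 3.3]
finger_gap: 0.257
```

```bash
python3 m.py 3
```

```text
t 10.05 q [-0.486  0.349  0.583  1.913 -0.235  0.946  1.413] p [ 0.5596 -0.0444  0.1684] o [3.141 0.    2.775] F [-1.39 -0.06  3.32] M [0.031 0.306 0.112] gap 0.257
eff0 [ 7.3300e-01 -3.1701e+01  4.8930e+00 -2.0898e+01 -2.9000e-02 -4.4500e-01
  4.1100e-01]
tz [ 0.043 -0.055 -0.138] mean M [ 0.062  0.299 -0.05 ] F [-1.67  0.34  3.73] yaw 2.7765 eff [-4.6000e-02 -3.1379e+01  5.0240e+00 -2.0846e+01  2.9000e-02 -4.7400e-01
  1.0000e-02]
(array([-0.0001, -0.0002, -0.    ]), array([0.0007, 0.0005, 0.    ]))
```

>>> play_rows(twist=[[0,0,0.07],[0,0,0.14],[0,0,0.21]], travel=[[0,0,0],[0,0,0.0001],[0,0,0.0001]], fingers=[1,1,1])

```text
time_s: 10.45
tool_pos: [0.5596, -0.0443, 0.1684]
orientation: [3.141, 0.0, 2.569]
contact_force: [-1.5, -0.8, 3.3]
finger_gap: 0.257
```

```bash
python3 m.py 6
```

```text
t 10.45 q [-0.519  0.357  0.624  1.914 -0.255  0.949  1.223] p [ 0.5596 -0.0443  0.1684] o [3.141 0.    2.569] F [-1.49 -0.82  3.31] M [-0.005  0.272  0.192] gap 0.257
eff0 [  0.849 -31.264   5.338 -20.769  -0.076  -0.47    0.325]
tz [ 0.058 -0.012 -0.047 -0.018  0.059  0.073] mean M [0.047 0.354 0.019] F [-1.71  0.25  4.07] yaw 2.5706 eff [ 2.0500e-01 -3.0875e+01  5.5180e+00 -2.0686e+01 -3.0000e-02 -5.4100e-01
 -2.7000e-02]
(array([-0.0002, -0.0002, -0.    ]), array([0.001 , 0.0002, 0.    ]))
```

>>> play_rows(twist=[[0,0,0.07],[0,0,0.14],[0,0,0.21]], travel=[[0,0,0],[0,0,0.0001],[0,0,0.0001]], fingers=[1,1,1])

```text
time_s: 11.0
tool_pos: [0.5596, -0.0443, 0.1683]
orientation: [3.141, 0.0, 2.36]
contact_force: [-0.6, -0.2, 5.1]
finger_gap: 0.258
```

```bash
python3 m.py 6
```

```text
t 11.0 q [-0.553  0.365  0.667  1.916 -0.276  0.951  1.033] p [ 0.5596 -0.0443  0.1683] o [3.141 0.    2.36 ] F [-0.6  -0.21  5.08] M [-0.003  0.353  0.301] gap 0.258
eff0 [  0.993 -30.736   5.808 -20.58   -0.131  -0.519   0.22 ]
tz [0.179 0.071 0.088 0.072 0.095 0.158] mean M [0.064 0.394 0.111] F [-1.51  0.53  4.64] yaw 2.362 eff [  0.3   -30.35    5.969 -20.484  -0.079  -0.57   -0.106]
(array([-0.0003, -0.0003, -0.    ]), array([ 0.0011, -0.0001, -0.    ]))
```

>>> play_rows(twist=[[0,0,0],[0,0,0],[0,0,0],[0,0,0],[0,0,0],[0,0,0],[0,0,0],[0,0,0]], travel=[[0,0,0],[0,0,0],[0,0,0],[0,0,0],[0,0,-0.02],[0,0,-0.04],[0,0,-0.05],[0,0,-0.05]], fingers=[-0.3,-0.3,-0.3,-0.3,-0.3,-0.3,-0.3,-0.3])

```text
time_s: 11.97
tool_pos: [0.5616, -0.0448, 0.2209]
orientation: [3.136, 0.004, 2.362]
contact_force: [0.6, 0.3, -0.2]
finger_gap: 0.653
```

Run:
```python
from h import *
s=st();print(rel(s,[.5596,-.0447,0.1465],2.36))
im=robot.get_image("wrist")["color"]
cv2.imwrite(f"pics/wrist7.png",im[:,:,::-1])
```

```text
t 11.97 q [-0.585  0.294  0.696  1.873 -0.219  1.044  0.991] p [ 0.5616 -0.0448  0.2209] o [3.136 0.004 2.362] F [ 0.55  0.33 -0.16] M [-0.034 -0.036  0.033] gap 0.653
(array([ 0.0017, -0.0018,  0.0744]), array([0.0055, 0.0036, 0.0022]))
```

View pics/wrist7.png

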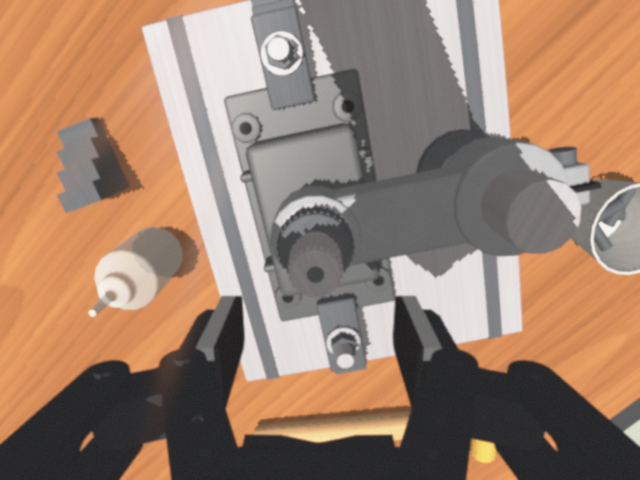

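>>> play_rows(twist=[[0.005,0.004,0],[0.005,0.004,0],[0.005,0.004,0],[0.005,0.004,0],[0.005,0.004,0],[0.005,0.004,0]], travel=[[0.0017,-0.0018,0.015],[0.0017,-0.0018,0.03],[0.0017,-0.0018,0.05],[0.0017,-0.0018,0.065],[0.0017,-0.0018,0.073],[0.0017,-0.0018,0.073]], fingers=[-0.3,-0.3,-0.3,-0.3,-0.3,-0.3])

```text
time_s: 12.52
tool_pos: [0.5551, -0.0443, 0.1423]
orientation: [-3.134, -0.007, 2.362]
contact_force: [-0.5, 0.9, -0.8]
finger_gap: 0.648
```

Run:
```python
from h import *
s=st();print(rel(s,[.5596,-.0447,0.1465],2.36))
im=robot.get_image("wrist")["color"]
cv2.imwrite(f"pics/wrist8.png",im[:,:,::-1])
```

```text
t 12.52 q [-0.538  0.402  0.651  1.935 -0.303  0.913  1.056] p [ 0.5551 -0.0443  0.1423] o [-3.134 -0.007  2.362] F [-0.51  0.87 -0.76] M [-0.014 -0.008  0.016] gap 0.648
(array([-0.0035,  0.0028, -0.0042]), array([-0.0076, -0.0071,  0.0024]))
```

View pics/wrist8.png

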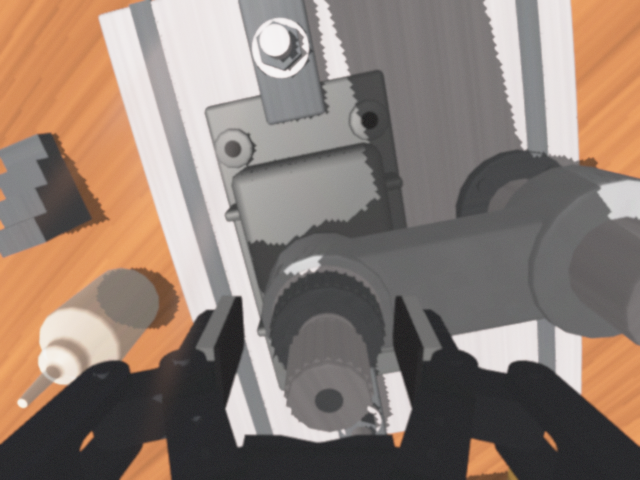

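>>> play_rows(twist=[[-0.0076,-0.007,0],[-0.0076,-0.007,0],[-0.0076,-0.007,0]], travel=[[-0.0035,0.0028,-0.004],[-0.0035,0.0028,-0.004],[-0.0035,0.0028,-0.004]], fingers=[-0.3,-0.3,-0.3])

```text
time_s: 12.82
tool_pos: [0.5621, -0.0451, 0.1492]
orientation: [3.137, 0.004, 2.362]
contact_force: [-0.5, 0.6, -0.5]
finger_gap: 0.65
```

Run:
```python
from h import *
robot.get_image("wrist")
s=st();print(rel(s,[.5596,-.0447,0.1465],2.36))
```

```text
t 12.87 q [-0.538  0.396  0.654  1.926 -0.302  0.913  1.056] p [ 0.5619 -0.0451  0.1491] o [3.137e+00 3.000e-03 2.362e+00] F [ 0.15 -0.76  0.23] M [-0.035 -0.012  0.02 ] gap 0.648
(array([ 0.0019, -0.0014,  0.0026]), array([0.0041, 0.0033, 0.0021]))
```

>>> play_rows(twist=[[0.0025,0.002,0],[0.0025,0.002,0],[0.0025,0.002,0],[0.0025,0.002,0],[0.0025,0.002,0],[0.0025,0.002,0],[0.0025,0.002,0],[0.0025,0.002,0]], travel=[[0.0012,-0.0009,0.0015],[0.0012,-0.0009,0.0015],[0.0012,-0.0009,0.0015],[0.0012,-0.0009,0.0015],[0.0012,-0.0009,0.0015],[0.0012,-0.0009,0.0015],[0.0012,-0.0009,0.0015],[0.0012,-0.0009,0.0015]], fingers=[-0.3,-0.3,1,1,1,1,1,1])

```text
time_s: 13.53
tool_pos: [0.5603, -0.045, 0.1483]
orientation: [3.14, 0.001, 2.362]
contact_force: [-2.7, -0.2, 5.4]
finger_gap: 0.43
```

```bash
python3 m.py 4
```

```text
t 13.53 q [-0.539  0.396  0.654  1.928 -0.302  0.915  1.056] p [ 0.5603 -0.045   0.1483] o [3.140e+00 1.000e-03 2.362e+00] F [-2.74 -0.18  5.43] M [-0.02   0.533  0.062] gap 0.43
eff0 [-7.0000e-03 -3.1096e+01  5.9440e+00 -2.0041e+01 -1.6800e-01 -7.4300e-01
 -2.6000e-02]
tz [-0.012  0.037  0.049  0.026] mean M [-0.021  0.545  0.025] F [-1.86 -0.27  5.02] yaw 2.3622 eff [-7.0000e-03 -3.1097e+01  5.9440e+00 -2.0041e+01 -1.6800e-01 -7.4300e-01
 -2.6000e-02]
(array([ 0.0007, -0.0002, -0.    ]), array([0.0015, 0.0006, 0.    ]))
```

>>> play_rows(twist=[[0,0,0.07],[0,0,0.14],[0,0,0.21],[0,0,0.28],[0,0,0.35]], travel=[[0,0,0],[0,0,0],[0,0,0],[0,0,0],[0,0,0]], fingers=[1,1,1,1,1])

```text
time_s: 14.15
tool_pos: [0.5601, -0.0451, 0.1484]
orientation: [3.14, -0.0, 2.009]
contact_force: [-0.8, 0.1, 2.2]
finger_gap: 0.427
```

```bash
python3 m.py 3
```

```text
t 14.15 q [-0.599  0.415  0.732  1.93  -0.346  0.923  0.741] p [ 0.5601 -0.0451  0.1484] o [ 3.14  -0.     2.009] F [-0.77  0.14  2.2 ] M [-0.023  0.25   0.026] gap 0.427
eff0 [  0.443 -32.201   6.752 -20.483  -0.086  -0.294   0.448]
tz [-0.053 -0.009 -0.009] mean M [-0.045  0.278 -0.024] F [-1.15 -0.33  1.74] yaw 2.0108 eff [ -0.296 -31.689   6.951 -20.463  -0.159  -0.378  -0.051]
(array([ 0.0006, -0.0003, -0.    ]), array([0.0011, 0.0001, 0.    ]))
```

>>> play_rows(twist=[[0,0,0.07],[0,0,0.14]], travel=[[0,0,0],[0,0,0]], fingers=[1,1])

```text
time_s: 14.47
tool_pos: [0.56, -0.0452, 0.1484]
orientation: [3.141, -0.0, 1.872]
contact_force: [-1.3, 0.6, 1.7]
finger_gap: 0.43
```

```bash
python3 m.py 3
```

```text
t 14.47 q [-0.622  0.424  0.762  1.931 -0.364  0.927  0.62 ] p [ 0.56   -0.0452  0.1484] o [ 3.141 -0.     1.872] F [-1.31  0.58  1.72] M [-0.026  0.23   0.022] gap 0.43
eff0 [  0.474 -32.039   7.11  -20.419  -0.071  -0.277   0.479]
tz [-0.065 -0.054  0.01 ] mean M [-0.046  0.216 -0.036] F [-0.88 -0.03  1.72] yaw 1.8738 eff [ -0.236 -31.568   7.395 -20.387  -0.122  -0.305  -0.045]
(array([ 0.0006, -0.0002, -0.    ]), array([ 0.0008, -0.0001, -0.    ]))
```

>>> play_rows(twist=[[0,0,0.07],[0,0,0.14]], travel=[[0,0,0],[0,0,0]], fingers=[1,1])

```text
time_s: 14.78
tool_pos: [0.5599, -0.0452, 0.1484]
orientation: [3.141, -0.0, 1.737]
contact_force: [-1.2, 0.4, 2.3]
finger_gap: 0.432
```

```bash
python3 m.py 3
```

```text
t 14.78 q [-0.645  0.434  0.793  1.932 -0.383  0.931  0.501] p [ 0.5599 -0.0452  0.1484] o [ 3.141 -0.     1.737] F [-1.2   0.44  2.33] M [-0.088  0.274  0.246] gap 0.432
eff0 [  0.699 -31.652   7.621 -20.234  -0.256  -0.343   0.217]
tz [ 0.119 -0.026  0.021] mean M [-0.09   0.299  0.038] F [-1.4  -0.06  1.94] yaw 1.7377 eff [ -0.232 -31.161   7.72  -20.281  -0.183  -0.379  -0.084]
(array([ 0.0005, -0.0002, -0.    ]), array([ 0.0006, -0.0002, -0.    ]))
```

>>> play_rows(twist=[[0,0,0.06],[0,0,0.12]], travel=[[0,0,0],[0,0,0]], fingers=[1,1])

```text
time_s: 15.1
tool_pos: [0.5598, -0.0452, 0.1484]
orientation: [3.141, -0.0, 1.622]
contact_force: [-1.5, -0.4, 2.4]
finger_gap: 0.431
```

```bash
python3 m.py 3
```

```text
t 15.1 q [-0.665  0.442  0.819  1.933 -0.399  0.935  0.4  ] p [ 0.5598 -0.0452  0.1484] o [ 3.141 -0.     1.622] F [-1.46 -0.38  2.43] M [-0.104  0.298  0.538] gap 0.431
eff0 [  0.773 -31.33    8.102 -20.086  -0.449  -0.376  -0.09 ]
tz [0.331 0.309 0.34 ] mean M [-0.077  0.35   0.327] F [-1.48 -0.41  2.43] yaw 1.6221 eff [ -0.056 -30.887   8.166 -20.146  -0.373  -0.409  -0.322]
(array([ 0.0005, -0.0002, -0.    ]), array([ 0.0002, -0.0001, -0.    ]))
```

>>> play_rows(twist=[[0,0,0],[0,0,0],[0,0,0],[0,0,0],[0,0,0],[0,0,0],[0,0,0],[0,0,0]], travel=[[0,0,0],[0,0,0],[0,0,0],[0,0,0],[0,0,-0.02],[0,0,-0.04],[0,0,-0.06],[0,0,-0.08]], fingers=[-0.3,-0.3,-0.3,-0.3,-0.3,-0.3,-0.3,-0.3])

```text
time_s: 15.92
tool_pos: [0.5597, -0.0454, 0.2292]
orientation: [3.141, -0.0, 1.623]
contact_force: [0.3, 1.6, 0.3]
finger_gap: 0.648
```

>>> play_rows(twist=[[0,0,0],[0,0,0],[0,0,0],[0,0,0]], travel=[[0,0,-0.01],[0,0,-0.02],[0,0,-0.02],[0,0,-0.02]], fingers=[-1,-1,-1,-1])

```text
time_s: 16.25
tool_pos: [0.5597, -0.0452, 0.2491]
orientation: [3.141, -0.0, 1.623]
contact_force: [-0.5, 0.2, -1.2]
finger_gap: 1.004
```

Run:
```python
from h import *
s=st()
for c in ["scene","side","wrist"]:
    im=robot.get_image(c)["color"]
    if c=="wrist": cv2.imwrite("pics/wrist9z.png",cv2.resize(im[200:320,240:390,::-1],None,fx=5,fy=5,interpolation=cv2.INTER_CUBIC))
    cv2.imwrite(f"pics/{c}9.png",im[:,:,::-1])
    for q in ["oiler","step_block","hammer","bolt_tin"]:
        for r in robot.regions_of(q,c)[:1]: 
            if c!="wrist": print(c,q,r["conf"],r["bbox"])
```

```text
t 16.25 q [-0.756  0.303  0.906  1.851 -0.265  1.114  0.3  ] p [ 0.5597 -0.0452  0.2491] o [ 3.141 -0.     1.623] F [-0.46  0.18 -1.17] M [ 0.035 -0.021  0.011] gap 1.004
scene oiler 0.77 [182.0, 298.5, 216.4, 349.8]
scene step_block 0.62 [238.6, 375.2, 394.4, 433.3]
scene hammer 0.74 [238.6, 377.6, 393.6, 436.5]
scene bolt_tin 0.62 [376.7, 279.0, 412.2, 320.2]
side oiler 0.95 [288.8, 376.8, 319.8, 429.9]
side step_block 0.79 [222.9, 387.0, 267.5, 419.9]
side hammer 0.6 [441.9, 301.3, 520.9, 443.1]
side bolt_tin 0.79 [387.1, 217.5, 421.1, 259.4]
```

View pics/wrist9.png

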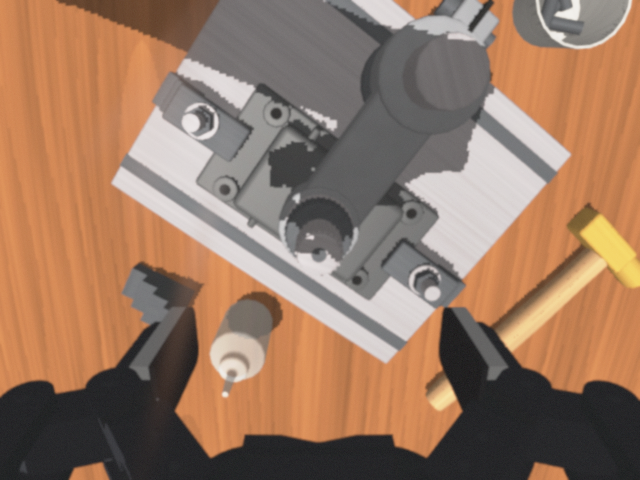

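View pics/wrist9z.png

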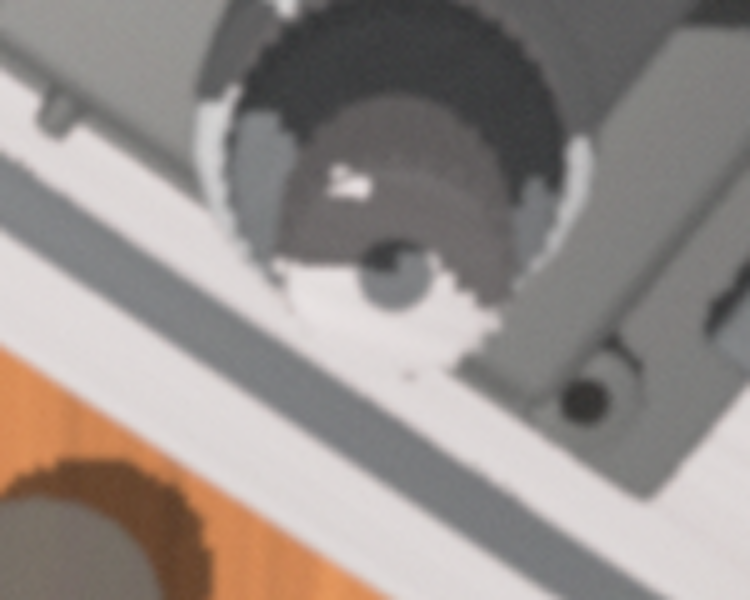

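```bash
python3 -c "
from station import robot
print(robot.close_job())"
```

```text
the job is handed in; nothing more can be done
None
```

The job is done and handed in at about 16 s of the 72 s allowed. The hand-in gave no verdict.

- **Slackening:** I turned the jam nut about 0.7 rad anticlockwise. The resisting torque then dropped to about zero, so I take it to be roughly 0.5 rad clear of the arm.
- **Screw:** I ran it down about 1.8 rad. In the last steps the turning torque climbed from about 0.05 to 0.30 N m. That puts contact about 0.4 to 0.6 rad before I stopped, or an estimated 25 to 42 N on the pad.
- **Locking:** I turned the nut back about 0.74 rad. The torque rose to about 0.54 N m while turning, which is about 0.25 rad past first touch. I then opened the jaws and backed off to a TCP height of 0.25 m, clear of everything.

**Last checks:**
- **Contact:** The wrist force was near zero after I let go.
- **Things round the fixture:** The oiler, tin and hammer are within a few pixels of where they started in both fixed cameras. The step block agrees in the side camera only, because in the scene camera the network reported the hammer's region for it.

**Not confirmed:**
- **Pad force:** It is inferred from turning torque and angle. The torque readings were noisy, by about ±0.03 to 0.05 N m, and the joint-7 effort showed the same rise.
- **Screw while locking:** The head has no mark to read, so I could not see whether the screw stayed still as the nut was tightened.

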